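# Take the dial padlock off the test enclosure

## Robot

A 6-joint arm with a two-finger parallel gripper is mounted at the origin on the work surface. World frame = base frame: x ahead of the robot, y to its left, z up, the work surface at z = 0. Lengths are in m, angles in rad, forces in N, time in s.
With the tool pointing down it reaches from about 0.3 to 0.875 m from the base axis. Payload 6.4 kg.
Tool frame: the origin (TCP) lies on the mounting face of the last link; the fingertips stand 173 mm ahead of it and the grasp point (between the pads) lies 155 mm ahead of it (ctrl.tip_reach is the distance from the TCP to the fingertips, in m); z points along the fingers, y is the line along which they close (so a half turn about z gives the same grasp; the last joint's range is limited). The gripper opens to 85 mm and grips with 20 to 120 N. Pads are 22 mm wide; open, the fingers measure 114 mm over their backs; the gripper's body (76 mm by 85 mm) begins 54 mm behind the grasp point. The pads swing forward as they close: fully open they stand 13 mm farther back than shut.
Start: joints at [1.047, 0.181, 1.607, -0, 1.354, -0.206], TCP at [0.18, 0.546, 0.405] pointing down, gripper open.
Joint ranges: [-2.99, 2.99], [-0.89, 2.07], [0.3, 2.58], [-1.14, 4.28], [0, 2.63], [-3.12, 3.12]. Speed limits (rad/s): [2.57, 2.57, 3.01, 3.14, 3.14, 3.14].

## Interface

Orientations are given as a unit quaternion [w, x, y, z].
In Python, from bench import ctrl gives the robot as it stands.
- The arm moves only by the shell command python3 -m pendant 'ROWS'. ROWS is JSON, a list that holds one entry, the list of rows, each a list of 7 numbers: the opening, from 0 (shut) to 1 (fully open), then the shift along the tool's x, y, z in mm, then the turn, a rotation vector about the tool's x, y, z in rad. A call has 1 to 5 rows; each row is the pose to reach, as a shift and turn from the pose commanded when the call began, along the tool's axes at that moment; what a row does not reach only later rows make up. A row lasts 1/12 s, in which the tool goes at most 41.7 mm and 7.16 degrees, less where a joint would pass 70% of its speed; a pose out of reach is approached as far as the arm can. A call with a gripper value outside its range is refused whole. The fingers move at their own pace and stop on an object; the grip force is fixed at half the most. Time passes only in rows, so rows that repeat a pose let the fingers close. It gives the time, the measured TCP pose, the force, the opening and the grip force at its end, in the units of the state.
- ctrl.get_obs(): the state, without advancing time (a new reading comes with each control period).
- ctrl.camera(name): name is "scene" or "top"; returns the picture (384x512x3 uint8, red, green, blue); there is no depth.
- ctrl.camera_params(name): a dict with "mtx" (3x3 intrinsics, pixels), "world_from_camera" (4x4, takes a point from camera to world coordinates). Camera axes: x right, y down, z forward; pixel columns grow to the right and rows downward; lengths in m; the calibration is good to about 2 mm. A picture is of the moment at which its call begins. camera_params takes no time and is no camera call.
- ctrl.hand_in(): hands the job in; it is judged then, once.
Trained networks look in the newest picture that a camera, given by its name, has taken for a name from the list of things; names that differ only in an ending like _2 or _b are one class to them, and where a whole thing is asked for, a point or a joint stands for the part that bears it (a point fixed in the world has none). Each returns a list of dicts, best first, with "confidence" (0 to 1); they miss things now and then, are a little off and sometimes report something else, mostly with a low value. They report only what shows in the picture. A call takes as long as a camera call. They do not tell look-alikes from the thing itself.
- ctrl.boxes_of(camera, name): "point" ([column, row] as shares, 0 to 1, of the picture: columns of its width, rows of its height, amid what is visible of it).
The state is a dict: "time_s": time; "q": joint angles; "dq": joint speeds; "joint_efforts": joint torques, N m; "eef_pos": TCP position; "eef_rot": TCP orientation; "wrist_force": force on the tool from outside, world axes, zero at the start; "torque": the same for the moment, N m; "opening": opening from 0.0 (shut) to 1.0 (fully open); "grasp_force": force on a finger pad.
Only numpy, scipy, OpenCV 4.12 (cv2) and the standard library are available. Lean on these libraries where they do the work, as an engineer would, in place of code of your own. Each camera call takes 0.05 s, during which the arm holds its last target. There are 200 camera calls.

## Task

Take the red dial padlock off the hasp of the grey mains test enclosure: turn its dial until the yellow mark clicks in at the white index mark on the shackle side, pull the lock body back so that the shackle slides fully open, then unhook the lock from the tab and lift it off. Finish while holding the lock in the gripper: still open, level with its dial up, still, and at least 10 cm above the enclosure's lid, with nothing else carrying it. Leave the terminal plug, the relay and the capacitor lying on the enclosure where they are.

Things in the scene. Friction and masses are not known exactly. Their poses are not given: they have to be found in the camera images.
- enclosure: Grey sheet-steel mains test enclosure, 280 x 340 x 70 mm, fixed to the bench. Origin: centre of its underside; z up, flat top (the lid) at z = 70 mm, x from the front edge to the rear deck. The hasp, a dark steel tab 4 mm thick (x), 26 mm wide (y) and 30 mm high, stands on the lid, centred at x = 50, y = -17 mm.
- hasp_hole (a point): Centre of the round 15 mm hole through the hasp tab, at mid thickness, 14 mm above the lid; the hole's axis is the enclosure's x axis. The shackle's 8 mm leg has 3.5 mm of play in it. The hole keeps the case from turning with the dial, but turning may leave the case up to 8 degrees askew: pulled askew the shackle jams, so square the case up with the hole's axis before pulling along it.
- lock: Red combination padlock, about 0.4 kg, lying loose on its back on the lid, its shackle hooked through the hasp hole. Origin: centre of the underside, on the dial axis; z up through the dial, x towards the shackle. Case 28 mm thick, 54 mm wide (y -27 to 27, flat sides, free to be gripped), 62 mm long (x -27 to 35). A white index mark on the case's top lies at its +x edge.
- dial (a joint): Angle of the dial relative to the case, rad, growing anticlockwise seen from above; 0 or a full turn (6.283) is yellow at the white index mark. It turns endlessly both ways and clicks at 12 notches 30 degrees apart, one of them at yellow; a click takes about 0.06 N m, and let go between notches it settles into the nearer one. The lock's other discs are already set: yellow alone opens it.
- dial_top (a point): Centre of the knob's flat top, 55 mm above the lock's underside, on the dial axis; turns with the dial. The knob to grip is round, 36 mm in diameter, 31 to 55 mm above the lock's underside; below it is a black flange 46 mm in diameter, 28 to 31 mm above the underside.
- dial_mark (a point): Outer end of the yellow stripe on the knob's top (the yellow mark), 16.5 mm from the dial axis; turns with the dial. At the start the stripe stands 2 to 10 clicks away from the index mark.
- shackle (a joint): How far the shackle has slid out of the case along the lock's +x, m: 0 shut, 0.022 fully open (stop). It slides only with yellow at the index, against about 5 N of friction, with no spring: it stays where it is left. To open it pull the case back from the tab: after 10 to 17 mm the cross bar meets the tab, and 22 mm more draw the shackle out to its stop.
- shackle_bar (a point): Middle of the shackle's cross bar (8 mm round steel bar, 14 mm above the lock's underside, the inside of the cross bar 30 mm from the case when shut). Moves with the shackle: 69 mm ahead of the lock's origin when shut, 91 mm when open. The long leg, at y = 17 mm in the lock's frame, stays in the case.
- leg_end (a point): End of the shackle's short leg, at y = -17 mm in the lock's frame: the leg that runs through the hasp hole. It sits 8 mm inside the case when shut (x = 27); open, it is at x = 49, which leaves a 14 mm gap to the case (x = 35). Move the opened lock forward until the 4 mm tab stands in this gap, and it lifts straight up off the tab.
- terminal_plug: Bystander: green pluggable terminal block, 16 x 40 x 18 mm, lying loose on the lid. Origin: centre of its underside.
- relay: Bystander: white board relay, 29 x 13 x 16 mm, lying loose on the lid. Origin: centre of its underside.
- capacitor: Bystander: dark blue capacitor, a cylinder 22 mm in diameter and 38 mm high, standing loose on the enclosure's rear deck. Origin: centre of its underside.
There are look-alikes about, which are no part of the job. Leave any blue, purple or turquoise look-alike of the lock alone.

How it is judged:
On the way, in this order (a step that is already met when the one before it is completed fails the run):
1. the dial stands with its yellow mark at the index mark, the shackle still shut (value of joint shackle below 0.004 m and (value of joint dial between -0.2 and 0.2 rad or value of joint dial between 6.083 and 6.483 rad)), for 0.2 s.
2. the shackle is pulled open by at least 18 mm while it is still hooked through the hasp (value of joint shackle above 0.018 m and z of shackle_bar in the frame of hasp_hole below 0.006 m), for 0.1 s.
At the end, for the whole second after the job is handed in: The lock is held in the fingers (gripped with at least 8 N), its underside at least 98 mm above the lid (168 mm above the bench), dial up within 17 degrees, at rest, shackle open by at least 16 mm, and it does not touch the enclosure (height (world z) of lock above 0.168 m and angle between lock's own z axis and vertical below 0.3 rad and value of joint shackle above 0.016 m and linear speed of lock below 0.03 m/s and contact force between the fingers and lock above 8 N and contact force between lock and enclosure below 0.1 N); the arm keeps its last pose, push and grip.
It fails at once if the terminal plug is moved by more than 25 mm (distance of terminal_plug from where it was at the start of the episode above 0.025 m).
It fails at once if the relay is moved by more than 25 mm (distance of relay from where it was at the start of the episode above 0.025 m).
It fails at once if the capacitor is moved by more than 25 mm or tipped (distance of capacitor from where it was at the start of the episode above 0.025 m or angle between capacitor's own z axis and vertical above 0.5 rad).
It also fails if it takes over 61 s, if anything falls off the work surface, if the arm or the gripper's body presses on something with over 40 N, if the wrist force passes 120 N, or if a joint passes its speed limit or range.

## Working session

There is one attempt and no reset: what is moved stays moved. The work goes in short steps, Python scripts to look and compute and a shell command to move; the robot and the scene stay as the last step left them, time stands still between calls to the robot, and variables do not carry over. Pictures are saved under pics/ and viewed, at most 10 in all, crops included, and the job is handed in when it is done.

```bash
ls; mkdir -p pics
python3 - <<'E'
from bench import ctrl
import cv2
for n in("scene","top"):
    im=ctrl.camera(n); cv2.imwrite(f"pics/{n}0.png",im[:,:,::-1])
    p=ctrl.camera_params(n); print(n,p["mtx"].round(1).tolist(),p["world_from_camera"].round(3).tolist())
    for t in("lock","dial_mark","dial_top","hasp_hole","enclosure","shackle_bar"):
        print(t,[(round(d["point"][0]*512),round(d["point"][1]*384),round(d["confidence"],2)) for d in ctrl.boxes_of(n,t)])
o=ctrl.get_obs();print(o["time_s"],o["eef_pos"],o["eef_rot"],ctrl.tip_reach)
E
```

```text
pics
scene [[426.0, 0.0, 258.1], [0.0, 426.0, 190.4], [0.0, 0.0, 1.0]] [[-0.138, 0.777, -0.615, 1.089], [0.99, 0.112, -0.08, -0.002], [0.007, -0.62, -0.785, 0.786], [0.0, 0.0, 0.0, 1.0]]
lock [(167, 133, 0.85), (139, 191, 0.81), (387, 297, 0.71), (382, 194, 0.7), (258, 185, 0.66)]
dial_mark [(257, 177, 0.64), (385, 186, 0.59), (388, 287, 0.57), (171, 130, 0.49)]
dial_top [(384, 185, 0.93), (390, 287, 0.82), (134, 187, 0.74), (171, 131, 0.69), (260, 179, 0.57)]
hasp_hole [(260, 207, 0.76)]
enclosure [(258, 208, 0.87)]
shackle_bar [(390, 322, 0.7), (260, 175, 0.68), (118, 178, 0.44), (249, 207, 0.43)]
top [[364.6, 0.0, 252.2], [0.0, 364.6, 188.9], [0.0, 0.0, 1.0]] [[0.015, -0.994, 0.11, 0.443], [-1.0, -0.012, 0.024, -0.085], [-0.023, -0.11, -0.994, 0.866], [0.0, 0.0, 0.0, 1.0]]
lock [(142, 119, 0.74), (256, 190, 0.7), (383, 192, 0.6), (371, 279, 0.57), (139, 220, 0.56), (254, 206, 0.43), (259, 163, 0.21)]
dial_mark [(370, 280, 0.87), (254, 194, 0.85), (140, 119, 0.71), (381, 193, 0.68), (135, 228, 0.57)]
dial_top [(257, 195, 0.86), (367, 278, 0.82), (136, 227, 0.79), (380, 194, 0.75), (142, 118, 0.66)]
hasp_hole [(251, 209, 0.61)]
enclosure [(253, 208, 0.75)]
shackle_bar [(408, 212, 0.68), (138, 201, 0.68), (395, 282, 0.66), (254, 164, 0.59), (143, 96, 0.4)]
0.7 [0.17965844 0.54621663 0.40467739] [-4.80519362e-06  1.58217213e-01  9.87404331e-01 -1.94040625e-05] 0.1734
```

Run:
```python
import cv2,numpy as np
t=cv2.imread("pics/top0.png");s=cv2.imread("pics/scene0.png")
a=cv2.resize(t[140:260,180:330],(800,640),interpolation=cv2.INTER_CUBIC)[:600]
cv2.imwrite("pics/a.png",cv2.resize(t[140:260,175:335],(800,600),interpolation=cv2.INTER_CUBIC))
cv2.imwrite("pics/b.png",cv2.resize(s,(800,600)))
```

```text
(no output)
```

View pics/a.png

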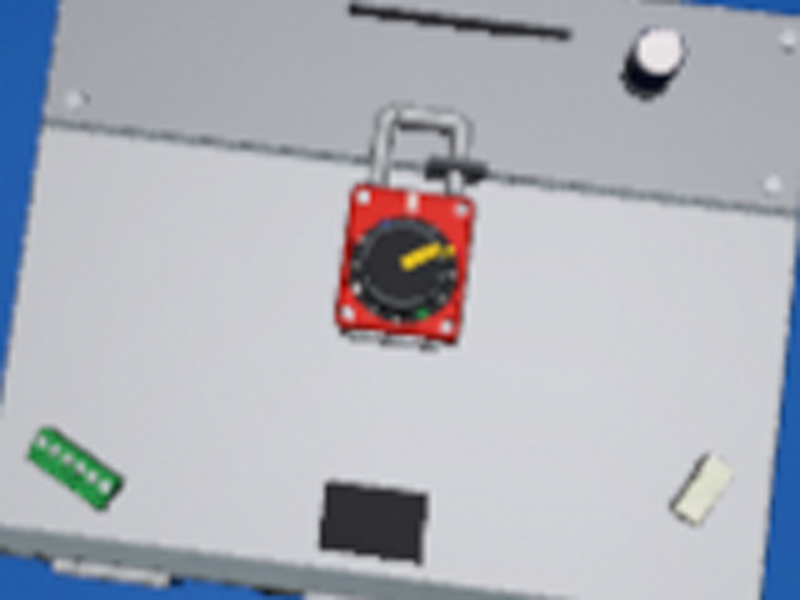

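View pics/b.png

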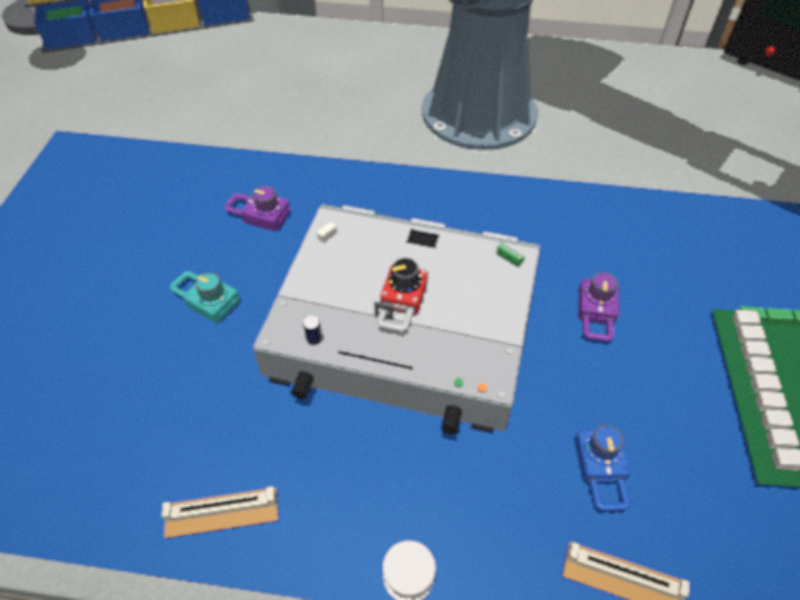

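The top crop shows the red lock with its shackle up (+x world) and its knob at about pixel (256,193). The yellow stripe is about 60–65° clockwise of the white index, so two clicks. The plug, relay and capacitor are well clear. Next I'll measure this more exactly.

```bash
cat > h.py <<'E'
from bench import ctrl
import cv2,numpy as np
def plane(n,uv,z):
    p=ctrl.camera_params(n);T=p["world_from_camera"]
    r=T[:3,:3]@np.linalg.solve(p["mtx"],[uv[0],uv[1],1.]);o=T[:3,3]
    return o+r*(z-o[2])/r[2]
def proj(n,X):
    p=ctrl.camera_params(n);T=np.linalg.inv(p["world_from_camera"])
    c=p["mtx"]@(T[:3,:3]@np.asarray(X,float)+T[:3,3]);return c[:2]/c[2]
def masks(im):
    h=cv2.cvtColor(im,cv2.COLOR_RGB2HSV);H,S,V=cv2.split(h)
    red=((H<8)|(H>172))&(S>140)&(V>120)
    yel=(H>20)&(H<34)&(S>140)&(V>130)
    return red,yel,V
def blob(m,win):
    k=np.zeros(m.shape,np.uint8);c0,c1,r0,r1=win;k[r0:r1,c0:c1]=m[r0:r1,c0:c1]
    n,l,s,c=cv2.connectedComponentsWithStats(k,connectivity=8)
    i=1+np.argmax(s[1:,4]);ys,xs=np.where(l==i);return np.c_[xs,ys].astype(np.float32)
E
python3 - <<'E'
from h import *
for n,win in(("top",(225,290,165,225)),("scene",(235,285,155,215))):
    im=ctrl.camera(n);red,yel,V=masks(im)
    R=blob(red,win);Y=blob(yel,win)
    Rw=np.array([plane(n,p,.098)[:2] for p in R],np.float32)*1000
    print(n,"red rect",cv2.minAreaRect(Rw),len(R))
    Yw=np.array([plane(n,p,.125)[:2] for p in Y])*1000
    c=Yw.mean(0);u,s,v=np.linalg.svd(Yw-c);print("yel",len(Y),c,np.degrees(np.arctan2(v[0][1],v[0][0])),Yw.min(0),Yw.max(0))
    for t in("dial_top","dial_mark","hasp_hole","shackle_bar","enclosure"):
        z={"dial_top":.125,"dial_mark":.125,"enclosure":.07}.get(t,.084)
        print(t,[(np.round(np.array(plane(n,(d["point"][0]*512,d["point"][1]*384),z))[:2]*1000).tolist(),round(d["confidence"],2)) for d in ctrl.boxes_of(n,t) if win[0]-15<d["point"][0]*512<win[1]])
E
```

```text
top red rect ((520.7451171875, -73.29521179199219), (51.066951751708984, 60.4857292175293), 83.48819732666016) 277
yel 25 [520.83743972 -81.59015189] -69.13268050031446 [516.07607189 -91.37476419] [524.49008885 -73.0447018 ]
dial_top [([511.0, -77.0], 0.95)]
dial_mark [([508.0, -72.0], 0.7)]
hasp_hole []
shackle_bar [([581.0, -79.0], 0.55)]
enclosure [([496.0, -77.0], 0.66)]
scene red rect ((532.1406860351562, -73.0035400390625), (51.86323165893555, 62.74037551879883), 82.4045639038086) 229
yel 21 [520.08945695 -80.33197036] -66.56887750887446 [514.8185877  -87.96240271] [524.37181993 -73.74302317]
dial_top [([539.0, -68.0], 0.85)]
dial_mark [([534.0, -82.0], 0.96)]
hasp_hole [([578.0, -60.0], 0.58)]
shackle_bar [([594.0, -85.0], 0.69)]
enclosure [([574.0, -72.0], 0.84)]
```

```bash
cat > go.py <<'E'
# usage: go.py x y z(mm, TCP) heading of tool y(deg): shift and turn from the present pose
import sys
from bench import ctrl
import numpy as np
from scipy.spatial.transform import Rotation as R
x,y,z,h=map(float,sys.argv[1:5]);o=ctrl.get_obs();q=o["eef_rot"];C=R.from_quat(np.r_[q[1:],q[0]])
a=np.radians(h);Y=np.array([np.cos(a),np.sin(a),0]);Z=np.array([0,0,-1.])
G=R.from_matrix(np.c_[np.cross(Y,Z),Y,Z])
yy=C.as_matrix()[:,1]
print("t",round(o["time_s"],2),"pos",(o["eef_pos"]*1000).round(1),"head",round(np.degrees(np.arctan2(yy[1],yy[0])),1),"F",o["wrist_force"].round(1),"open",round(o["opening"],3),"grip",round(o["grasp_force"],1))
print("shift",C.inv().apply(np.r_[x,y,z]-o["eef_pos"]*1000).round(1),"turn",(C.inv()*G).as_rotvec().round(3))
E
python3 go.py 517.5 -73 340 23
```

```text
t 1.3 pos [179.7 546.2 404.7] head 71.8 F [ 0.  -0.1 -0.5] open 0.999 grip 0.0
shift [-514.4 -482.6   64.7] turn [-0.     0.     0.852]
```

```bash
python3 -m pendant '[[[1,-514,-483,65,0,0,0.852],[1,-514,-483,65,0,0,0.852],[1,-514,-483,65,0,0,0.852],[1,-514,-483,65,0,0,0.852],[1,-514,-483,65,0,0,0.852]]]'; python3 go.py 517.5 -73 340 23
```

```text
time_s: 1.72
eef_pos: [0.2791, 0.3624, 0.3855]
eef_rot: [0.0, 0.456, 0.89, 0.0]
wrist_force: [1.1, -1.0, 0.3]
opening: 1.0
grasp_force: 0.0
t 1.72 pos [279.1 362.4 385.5] head 35.7 F [ 1.1 -1.   0.3] open 1.0 grip 0.0
shift [-492.7  -60.4   45.5] turn [0.001 0.    0.221]
```

```bash
python3 -m pendant '[[[1,-493,-60,45,0,0,0.221],[1,-493,-60,45,0,0,0.221],[1,-493,-60,45,0,0,0.221],[1,-493,-60,45,0,0,0.221],[1,-493,-60,45,0,0,0.221]]]'>/dev/null; python3 go.py 517.5 -73 340 23
```

```text
t 2.13 pos [380.  180.8 367. ] head 23.3 F [ 1.2  0.3 -0.5] open 1.0 grip 0.0
shift [-287.5   25.7   27.2] turn [0.001 0.    0.006]
```

```bash
python3 -m pendant '[[[1,-287,26,27,0,0,0],[1,-287,26,27,0,0,0],[1,-287,26,27,0,0,0],[1,-287,26,27,0,0,0],[1,-287,26,27,0,0,0]]]'>/dev/null; python3 go.py 517.5 -73 340 23
```

```text
t 2.55 pos [479.2  -1.8 347.5] head 23.3 F [ 0.4  0.7 -0.2] open 0.999 grip 0.0
shift [-80.5   7.1   7.5] turn [0.001 0.    0.005]
```

```bash
python3 -m pendant '[[[0.75,-80,7,20,0,0,0.005],[0.75,-80,7,30,0,0,0.005],[0.75,-80,7,30,0,0,0.005],[0.75,-80,7,30,0,0,0.005],[0.75,-80,7,30,0,0,0.005]]]'>/dev/null; python3 go.py 517.5 -73 277 23
python3 - <<'E'
from h import *
s=ctrl.camera("scene")[:,:,::-1];cv2.imwrite("pics/c.png",cv2.resize(s[100:235,190:370],(800,600),interpolation=cv2.INTER_CUBIC))
for X in ([.5175,-.073,.125],[.5175,-.073,.152]): print(proj("scene",X))
E
```

```text
t 2.97 pos [516.4 -70.3 317. ] head 23.0 F [ 0.9 -0.3  0.4] open 0.75 grip 0.0
shift [-2.9 -0.  40. ] turn [-0.001 -0.001 -0.   ]
[259.51829988 170.15829314]
[259.65288294 161.3147754 ]
```

View pics/c.png

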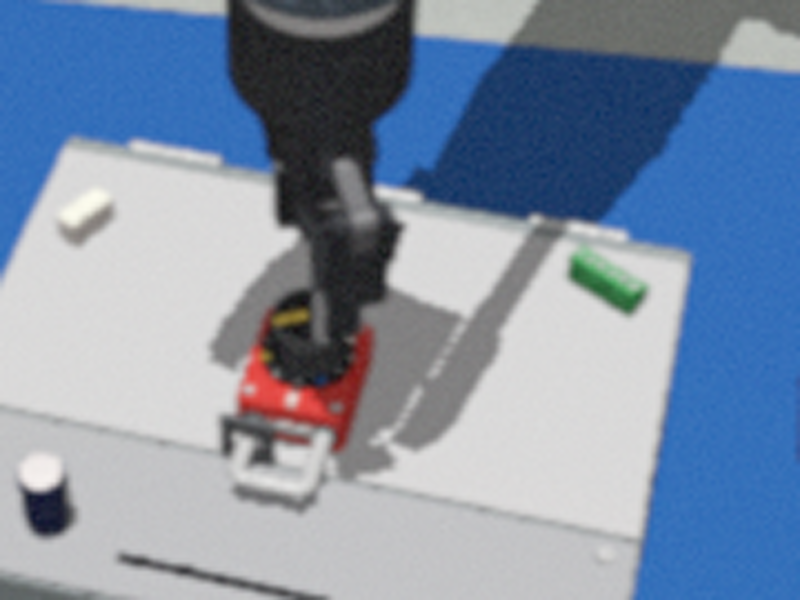

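The gripper is centred over the red lock's knob: the knob top is at about pixel (259,172) and the predicted point is (259.5,170). I'll go down and close on the knob.

```bash
python3 -m pendant '[[[0.75,-2,0,20,0,0,0],[0.75,-3,0,39,0,0,0],[0.75,-3,0,39,0,0,0],[0.3,-3,0,39,0,0,0],[0.3,-3,0,39,0,0,0]]]'; python3 -m pendant '[[[0.1,0,0,0,0,0,0],[0.1,0,0,0,0,0,0],[0.1,0,0,0,0,0,0],[0.1,0,0,0,0,0,0]]]'; python3 go.py 517.5 -73 277 90
```

```text
time_s: 3.43
eef_pos: [0.5181, -0.0723, 0.2798]
eef_rot: [0.001, 0.551, 0.834, 0.0]
wrist_force: [0.7, 0.3, 0.8]
opening: 0.478
grasp_force: 0.0
time_s: 3.77
eef_pos: [0.5182, -0.0727, 0.2804]
eef_rot: [0.001, 0.551, 0.834, 0.0]
wrist_force: [-3.0, 1.8, 5.1]
opening: 0.398
grasp_force: 59.4
t 3.77 pos [518.2 -72.7 280.4] head 23.1 F [-3.   1.8  5.1] open 0.398 grip 59.4
shift [ 0.  -0.7  3.4] turn [ 1.000e-03  2.000e-03 -1.168e+00]
```

```bash
python3 -m pendant '[[[0.1,0,0,-2,0,0,-0.12],[0.1,0,0,-2,0,0,-0.24],[0.1,0,0,-2,0,0,-0.36],[0.1,0,0,-2,0,0,-0.48],[0.1,0,0,-2,0,0,-0.6]]]'; python3 go.py 517.5 -73 282 87; python3 -m pendant '[[[0.1,0,0,0,0,0,-0.12],[0.1,0,0,0,0,0,-0.24],[0.1,0,0,0,0,0,-0.36],[0.1,0,0,0,0,0,-0.48],[0.1,0,0,0,0,0,-0.52]]]';python3 -m pendant '[[[0.1,0,0,0,0,0,0],[0.1,0,0,0,0,0,0]]]' ;  python3 go.py 517.5 -73 282 83
```

```text
time_s: 4.18
eef_pos: [0.5177, -0.0728, 0.2809]
eef_rot: [0.0, 0.278, 0.961, -0.0]
wrist_force: [-1.6, -0.3, -4.9]
opening: 0.392
grasp_force: 60.6
t 4.18 pos [517.7 -72.8 280.9] head 57.8 F [-1.6 -0.3 -4.9] open 0.392 grip 60.6
shift [ 0.1 -0.3 -1.1] turn [-0.    0.   -0.51]
time_s: 4.6
eef_pos: [0.5177, -0.0728, 0.2809]
eef_rot: [0.0, 0.021, 1.0, -0.0]
wrist_force: [-2.1, -1.0, -4.0]
opening: 0.398
grasp_force: 60.6
time_s: 4.77
eef_pos: [0.5177, -0.0729, 0.2807]
eef_rot: [0.0, 0.025, 1.0, -0.0]
wrist_force: [-1.3, 0.5, -4.5]
opening: 0.399
grasp_force: 60.7
t 4.77 pos [517.7 -72.9 280.7] head 87.1 F [-1.3  0.5 -4.5] open 0.399 grip 60.7
shift [ 0.2 -0.2 -1.3] turn [-0.     0.     0.072]
```

Turned 64°. I'll release, back up and move aside to look.

```bash
python3 -m pendant '[[[0.9,0,0,0,0,0,0],[0.9,0,0,0,0,0,0],[0.9,0,0,0,0,0,0],[0.9,0,0,-10,0,0,0],[0.9,0,0,-45,0,0,0]]]' >/dev/null; python3 -m pendant '[[[1,40,0,-30,0,0,0.05],[1,80,0,-40,0,0,0.05],[1,120,0,-40,0,0,0.05],[1,150,0,-40,0,0,0.05],[1,150,0,-40,0,0,0.05]]]' >/dev/null; python3 go.py 517.5 -73 330 83
python3 - <<'E'
from h import *
ims=[]
for n,win in(("top",(225,290,165,225)),("scene",(235,285,155,215))):
    im=ctrl.camera(n);red,yel,V=masks(im)
    c=np.round(proj(n,[.52,-.073,.11])).astype(int);ims.append(cv2.resize(im[c[1]-33:c[1]+42,c[0]-25:c[0]+25,::-1],(400,600),interpolation=cv2.INTER_CUBIC))
    R=blob(red,win)
    Rw=np.array([plane(n,p,.098)[:2] for p in R],np.float32)*1000;print(n,"red",cv2.minAreaRect(Rw),len(R))
    Y=blob(yel,win)
    Yw=np.array([plane(n,p,.125)[:2] for p in Y])*1000
    c=Yw.mean(0);u,s,v=np.linalg.svd(Yw-c);print("yel",len(Y),c,np.degrees(np.arctan2(v[0][1],v[0][0])))
cv2.imwrite("pics/d.png",np.hstack(ims))
E
```

```text
t 5.6 pos [363.3 -64.3 365.3] head 84.3 F [ 0.4  0.4 -1. ] open 0.998 grip 0.0
shift [-154.4    6.6   35. ] turn [-0.    -0.002  0.023]
top red ((520.2366943359375, -72.59426879882812), (51.35731506347656, 60.23649597167969), 87.38481903076172) 280
yel 24 [526.07332804 -73.02082562] 175.73248545070368
scene red ((531.335693359375, -71.94677734375), (51.317874908447266, 65.62471771240234), 85.87332916259766) 224
yel 20 [524.0454497  -74.00043472] -1.6801182221403579
```

View pics/d.png

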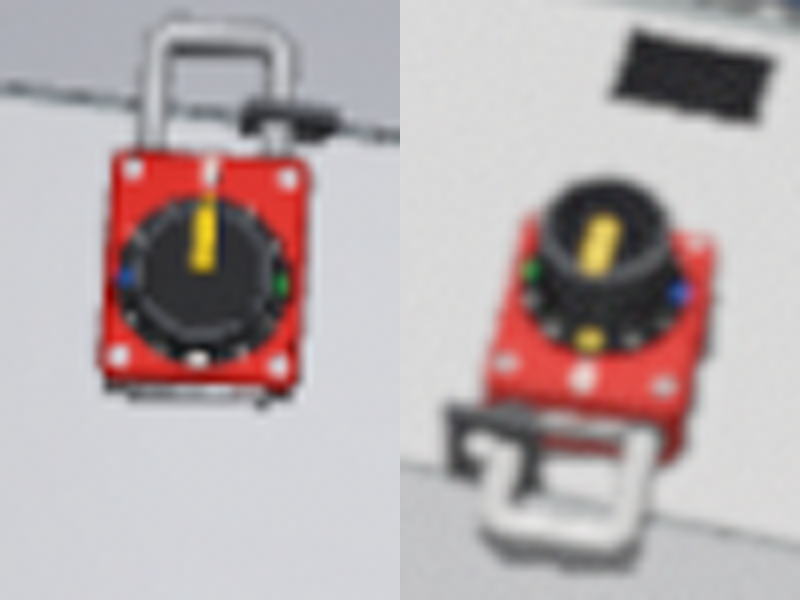

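The yellow mark is at the white index, and the case is slightly askew. Next I need the enclosure's yaw, from its lid seam.

```bash
python3 - <<'E'
from h import *
P=lambda u,v,z=.07:plane("top",(175+u/5,140+v/5),z)[:2]*1000
a,b=P(45,122),P(797,212);d=a-b;print("seam",a,b,np.degrees(np.arctan2(d[1],d[0]))-90)
a,b=P(60,5),P(5,375);d=a-b;print("left edge",np.degrees(np.arctan2(d[1],d[0])))
# tab top ends in crop a (z=.10)
print("tab",P(427,167,.1),P(487,173,.1))
im=cv2.cvtColor(ctrl.camera("top"),cv2.COLOR_RGB2GRAY)
pts=[]
for c in list(range(188,236))+list(range(282,330)):
    r0=164.4+(c-184)*18/151.; lo=int(r0)-5; col=im[lo:lo+11,c].astype(float)
    w=np.clip(np.median(col)-col-6,0,None)
    if w.sum()>5: pts.append(P(5*(c-175),5*((w*np.arange(lo,lo+11)).sum()/w.sum()-140)))
pts=np.array(pts,np.float32);l=cv2.fitLine(pts,cv2.DIST_HUBER,0,.01,.01).ravel();print(len(pts),"yaw",(np.degrees(np.arctan2(l[1],l[0]))%180)-90)
E
python3 go.py 517.5 -72 330 83
```

```text
seam [583.4313643   86.54365833] [ 546.95633579 -245.7280809 ] -6.264543430131582
left edge -6.381267706629748
tab [560.47442302 -83.55098297] [ 558.18357768 -109.02155489]
96 yaw -6.517006
t 5.75 pos [368.3 -66.  366.7] head 84.3 F [ 0.9 -0.   0. ] open 1.001 grip 0.0
shift [-148.9    9.    37.2] turn [-0.001  0.003  0.023]
```

```bash
python3 -m pendant '[[[1,-40,5,0,0,0,0.015],[1,-80,10,10,0,0,0.015],[1,-115,10,25,0,0,0.015],[1,-150,10,37,0,0,0.015],[1,-150,10,37,0,0,0.015]]]' >/dev/null; python3 go.py 519 -73 253 83.5
```

```text
t 6.17 pos [523.3 -71.3 323.2] head 83.5 F [-1.1  0.4 -0.5] open 1.001 grip 0.0
shift [ 3.7 -2.3 70.2] turn [ 0.002 -0.005  0.   ]
```

```bash
python3 -m pendant '[[[1,0,0,0,0,0,0],[1,0,0,0,0,0,0]]]' >/dev/null; python3 go.py 519 -73 253 83.5
```

```text
t 6.33 pos [519.  -70.6 327.6] head 83.5 F [-0.1  0.4 -0.1] open 0.996 grip 0.0
shift [-0.4 -2.5 74.6] turn [ 0.    -0.002  0.   ]
```

```bash
python3 -m pendant '[[[1,0,-2,25,0,0,0],[1,0,-2,50,0,0,0],[1,0,-2,65,0,0,0],[1,0,-2,74,0,0,0],[1,0,-2,74,0,0,0]]]' ; python3 -m pendant '[[[0.4,0,0,0,0,0,0],[0.4,0,0,0,0,0,0],[0.4,0,0,0,0,0,0],[0.4,0,0,0,0,0,0]]]';python3 go.py 519 -73 253 83.5
```

```text
time_s: 6.75
eef_pos: [0.5171, -0.0724, 0.2537]
eef_rot: [-0.001, 0.057, 0.998, 0.0]
wrist_force: [-1.2, -0.7, 0.2]
opening: 1.001
grasp_force: 0.0
time_s: 7.08
eef_pos: [0.5189, -0.0729, 0.2568]
eef_rot: [0.002, 0.057, 0.998, -0.001]
wrist_force: [-2.1, -0.3, 8.7]
opening: 0.615
grasp_force: 61.5
t 7.08 pos [518.9 -72.9 256.8] head 83.5 F [-2.1 -0.3  8.7] open 0.615 grip 61.5
shift [-0.1 -0.1  3.8] turn [-0.001  0.003  0.   ]
```

```bash
python3 -m pendant '[[[0.4,0,0,-2.5,0,0,0],[0.4,6,0,-3,0,0,0],[0.4,12,0,-3,0,0,0],[0.4,18,0,-3,0,0,0],[0.4,24,0,-3,0,0,0]]]' ; python3 -m pendant '[[[0.4,2,0,0,0,0,0],[0.4,4,0,0,0,0,0],[0.4,6,0,0,0,0,0],[0.4,6,0,0,0,0,0]]]';python3 go.py 519 -73 256 83.5
```

```text
time_s: 7.5
eef_pos: [0.4943, -0.0705, 0.2578]
eef_rot: [0.002, 0.057, 0.998, -0.001]
wrist_force: [5.7, -4.8, -6.4]
opening: 0.613
grasp_force: 62.3
time_s: 7.83
eef_pos: [0.4882, -0.07, 0.2578]
eef_rot: [0.001, 0.057, 0.998, -0.001]
wrist_force: [3.9, -4.5, -6.0]
opening: 0.613
grasp_force: 62.4
t 7.83 pos [488.2 -70.  257.8] head 83.4 F [ 3.9 -4.5 -6. ] open 0.613 grip 62.4
shift [-30.9   0.5   1.8] turn [-0.002  0.003 -0.001]
```

```bash
for k in 1; do python3 -m pendant '[[[0.4,2,0,0,0,0,0],[0.4,4,0,0,0,0,0],[0.4,4,0,0,0,0,0]]]' | sed -n '2p;4p'; python3 -m pendant '[[[0.4,2,0,0,0,0,0],[0.4,3,0,0,0,0,0],[0.4,3,0,0,0,0,0]]]'| sed -n '2p;4p'; done
python3 - <<'E'
from h import *
ims=[]
for n in("top","scene"):
    im=ctrl.camera(n);c=np.round(proj(n,[.53,-.075,.09])).astype(int)
    ims.append(cv2.resize(im[c[1]-33:c[1]+42,c[0]-25:c[0]+25,::-1],(400,600),interpolation=cv2.INTER_CUBIC))
cv2.imwrite("pics/e.png",np.hstack(ims))
E
```

```text
eef_pos: [0.4843, -0.0697, 0.2578]
wrist_force: [3.1, -6.4, -5.2]
eef_pos: [0.4815, -0.0694, 0.2579]
wrist_force: [4.0, -6.8, -4.5]
```

View pics/e.png

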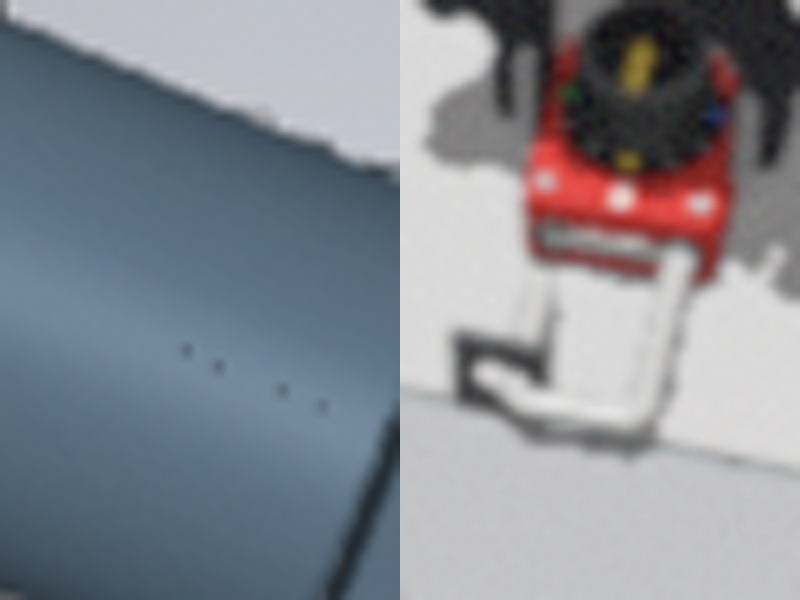

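The shackle is well out: its cross bar lies against the tab at about crop (490,380). The stop hasn't been felt yet, so I'll keep pulling.

```bash
python3 -m pendant '[[[0.4,1.5,0,0,0,0,0],[0.4,2,0,0,0,0,0],[0.4,2,0,0,0,0,0]]]' | sed -n '2p;4p'; python3 -m pendant '[[[0.4,1.5,0,0,0,0,0],[0.4,1.5,0,0,0,0,0]]]'| sed -n '2p;4p'
```

```text
eef_pos: [0.4806, -0.0694, 0.2586]
wrist_force: [8.8, -5.2, -6.5]
eef_pos: [0.48, -0.0694, 0.2591]
wrist_force: [13.6, -5.8, -7.4]
```

```bash
python3 -m pendant '[[[0.4,-3,-1,1,0,0,0],[0.4,-9,-1.5,1.5,0,0,0],[0.4,-16,-1.5,1.5,0,0,0],[0.4,-23,-1.5,1.5,0,0,0],[0.4,-30,-1.5,1.5,0,0,0]]]' | sed -n '2p;4p'; python3 -m pendant '[[[0.4,-5,0,0,0,0,0],[0.4,-9,0,0,0,0,0],[0.4,-9,0,0,0,0,0]]]'| sed -n '2p;4p'; python3 go.py 523.9 -73.9 258 83.5
```

```text
eef_pos: [0.5064, -0.0727, 0.2568]
wrist_force: [-10.9, 1.2, 14.7]
eef_pos: [0.5161, -0.0738, 0.2568]
wrist_force: [-6.1, -0.2, 10.2]
t 9.52 pos [516.1 -73.8 256.8] head 83.5 F [-6.1 -0.2 10.2] open 0.616 grip 65.3
shift [-7.8  0.8 -1.2] turn [ 0.    -0.002  0.   ]
```

```bash
python3 -m pendant '[[[0.4,0,0,-2,0,0,0],[0.4,-4,0,-2,0,0,0],[0.4,-8,0,-2,0,0,0],[0.4,-8,0,-2,0,0,0]]]'| sed -n '2p;4p'
python3 - <<'E'
from h import *
im=ctrl.camera("scene");c=np.round(proj("scene",[.55,-.075,.09])).astype(int)
cv2.imwrite("pics/f.png",cv2.resize(im[c[1]-30:c[1]+30,c[0]-40:c[0]+40,::-1],(800,600),interpolation=cv2.INTER_CUBIC))
e=np.radians(-6.45);X=np.array([np.cos(e),np.sin(e),0]);Y=np.array([-np.sin(e),np.cos(e),0])
o=ctrl.get_obs()["eef_pos"];b=np.r_[o[:2],.072]-.001*X
for nm,lx,ly,z in(("leg_end",49,-17,14),("bar",91,0,14),("index",33,0,28)):
    print(nm,((proj("scene",b+X*lx/1e3+Y*ly/1e3+[0,0,z/1e3])-c+[40,30])*10).round())
E
```

```text
eef_pos: [0.5247, -0.0749, 0.2575]
wrist_force: [0.3, 0.4, -3.7]
leg_end [282. 375.]
bar [308. 556.]
index [382. 290.]
```

View pics/f.png

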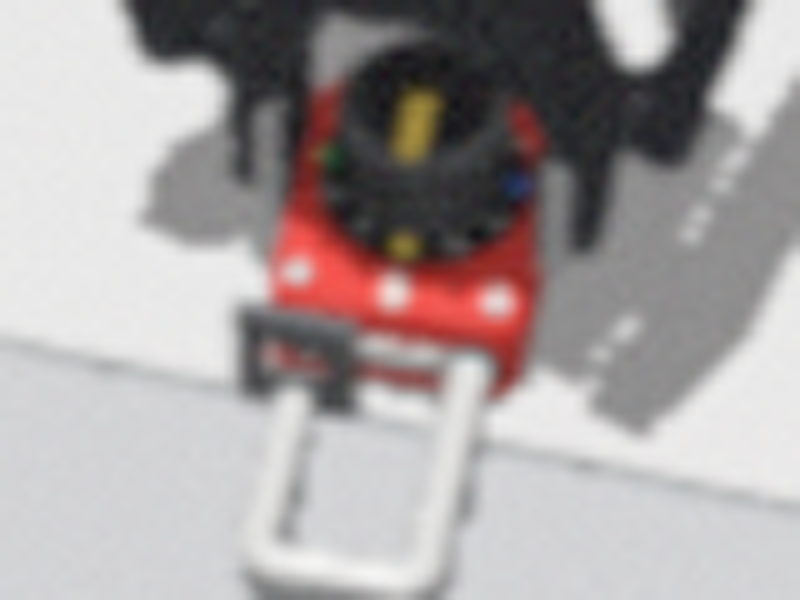

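The shackle is fully out. Red shows through the hole, and the leg end at about (292,385) is in front of the tab. I'll lift straight up.

```bash
python3 -m pendant '[[[0.4,0,0,-3,0,0,0],[0.4,0,0,-6,0,0,0],[0.4,0,0,-9,0,0,0],[0.4,0,0,-12,0,0,0]]]'| sed -n '2p;4p'; python3 -m pendant '[[[0.4,0,0,-6,0,0,0],[0.4,0,0,-12,0,0,0],[0.4,0,0,-18,0,0,0],[0.4,0,0,-24,0,0,0]]]'| sed -n '2p;4p'
```

```text
eef_pos: [0.5243, -0.0748, 0.2702]
wrist_force: [-0.5, 0.4, -4.7]
eef_pos: [0.5244, -0.0749, 0.2948]
wrist_force: [0.2, 0.4, -4.6]
```

```bash
python3 -m pendant '[[[0.4,0,0,-20,0,0,0],[0.4,0,0,-45,0,0,0],[0.4,0,0,-70,0,0,0],[0.4,0,0,-85,0,0,0],[0.4,0,0,-95,0,0,0]]]'| sed -n '2p;4p'; python3 -m pendant '[[[0.4,0,0,0,0,0,0],[0.4,0,0,0,0,0,0],[0.4,0,0,0,0,0,0],[0.4,0,0,0,0,0,0]]]'
python3 - <<'E'
from h import *
im=ctrl.camera("scene");cv2.imwrite("pics/g.png",cv2.resize(im[60:240,140:380,::-1],(800,600),interpolation=cv2.INTER_CUBIC))
E
```

```text
eef_pos: [0.5247, -0.075, 0.3919]
wrist_force: [-0.5, -0.3, -5.0]
time_s: 11.32
eef_pos: [0.5238, -0.0747, 0.3871]
eef_rot: [-0.001, 0.057, 0.998, 0.0]
wrist_force: [-0.3, 0.5, -4.9]
opening: 0.615
grasp_force: 63.9
```

View pics/g.png

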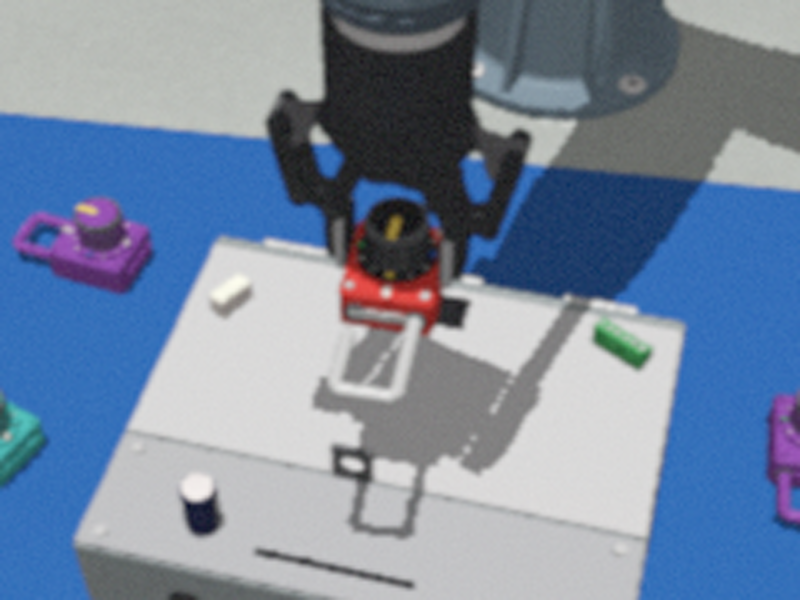

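The lock hangs level in the gripper at about (390,290), open and about 13 cm above the lid. The tab at (350,463) is free and the bystanders have not moved.

```bash
python3 -c "
from bench import ctrl
print(ctrl.hand_in())"
```

```text
the job is handed in; nothing more can be done
None
```

I took the red padlock off the hasp and handed the job in with the lock held open, level and about 13 cm above the lid; the plug, relay and capacitor look undisturbed in the last picture, and the hand-in gave no verdict.

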